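# Run a viewer chassis out to its lock and return it

## Robot

A 7-joint arm with a two-finger parallel gripper is mounted at the origin on a cart in front of the work surface, level with it; the furniture and walls round the work are solid. World frame = base frame: x ahead of the robot, y to its left, z up, the work surface at z = 0. Lengths are in m, angles in degrees, forces in N, time in s.
With the tool pointing down it reaches from about 0.425 to 0.875 m from the base axis. Payload 4.7 kg.
Tool frame: the origin (TCP) lies at the very end of the fingers, on their centre line; the grasp point (between the pads) lies 19 mm behind it; z points along the fingers, y is the line along which they close (so a half turn about z gives the same grasp; the last joint's range is limited). The gripper opens to 87 mm and grips with 3 to 60 N. Pads are 19 mm wide; open, the fingers measure 117 mm over their backs; the gripper's body (75 mm by 190 mm) begins 51 mm behind the grasp point.
Start: joints at [-69.379, 18.392, -4.016, 83.108, 1.295, 78.541, -3.26], TCP at [0.22, 0.612, 0.223] pointing down, gripper open.
Joint ranges: [-163.93, 163.93], [-17.29, 119.83], [-79.2, 71.16], [3.27, 140.29], [-89.18, 269.18], [5.43, 117.66], [-154.24, 154.24]. Speed limits (degrees/s): [147.25, 147.25, 180, 180, 180, 180, 180].

## Interface

Orientations are given as [roll, pitch, yaw] about the fixed x, y, z axes, in that order (R = Rz(yaw) Ry(pitch) Rx(roll)).
In Python, from cell import get_obs, read_camera, sign_off, silhouettes gives the robot as it stands.
- The arm moves only by the tool play_rows, never from a script. Its argument "steps" is a list that holds one entry, the list of rows, each a list of 7 numbers: the shift along the tool's x, y, z in m, then the turn, a rotation vector about the tool's x, y, z in rad, then the finger opening in m, from 0 to 0.087. A call has 1 to 12 rows; each row shifts and turns the commanded pose from where the row before left it, along the tool's axes as they then stand; what a row does not reach is not made up. A row lasts 1/10 s, in which the tool goes at most 50 mm and 8.59 degrees, less where a joint would pass 70% of its speed; a pose out of reach is approached as far as the arm can. A call is refused whole if a number of a shift passes 0.05 or a number of a turn 0.15, either way. A call with a gripper value outside its range is refused whole. The fingers move at their own pace and stop on an object; "force" is the grip in N (left out, the last holds). Time passes only in rows, so rows that do not move let the fingers close. It gives the time, the measured TCP pose, the force, the opening and the grip force at its end, in the units of the state.
- get_obs(): the state, without advancing time (a new reading comes with each control period).
- read_camera(name): name is "scene" or "top"; returns a dict with "frame" (384x512x3 uint8, red, green, blue), "intrinsics" (3x3 intrinsics, pixels), "k1" (the pictures are not rectified: a ray, as slopes to the right and down, at radius r is drawn at 1 + k1 r^2 times it, then the intrinsics apply), "view" (4x4, takes a point from world to camera coordinates). Camera axes: x right, y up, looking along -z (the intrinsics and any distortion apply to the point x, -y, -z); pixel columns grow to the right and rows downward; lengths in m; the calibration is good to about 2 mm. A picture is of the moment at which its call begins. There is no depth.
- sign_off(): hands the job in; it is judged then, once.
Trained networks look in the newest picture that a camera, given by its name, has taken for a name from the list of things; names that differ only in an ending like _2 or _b are one class to them, and where a whole thing is asked for, a point or a joint stands for the part that bears it (a point fixed in the world has none). Each returns a list of dicts, best first, with "p" (0 to 1); they miss things now and then, are a little off and sometimes report something else, mostly with a low value. They report only what shows in the picture. A call takes as long as a camera call.
- silhouettes(camera, name): "pixels" (384x512 bool, what is visible of it) and "extent" ([left, top, right, bottom] in pixels, round what is visible of it).
The state is a dict: "time_s": time; "qpos": joint angles; "joint_velocities": joint speeds; "effort": joint torques, N m; "tool_pos": TCP position; "tool_rot": TCP orientation; "force": force on the tool from outside, world axes, zero at the start; "wrist_torque": the same for the moment, N m; "grip_width": finger opening in m; "grasp_force": force on a finger pad.
Only numpy, scipy, OpenCV 4.12 (cv2) and the standard library are available. Lean on these libraries where they do the work, as an engineer would, in place of code of your own. Each camera call takes 0.05 s, during which the arm holds its last target. There are 200 camera calls.

## Task

The chassis of the bench viewer with the blue front has just been refitted and stands a little open; check its slides. Pull it out by its handle until it locks and let go of it, then press the red release button on top of that viewer and push the chassis fully home. Leave the viewer with the yellow front shut.

Things in the scene. Friction and masses are not known exactly. Their poses are not given: they have to be found in the camera images.
- viewer_blue: White case, 150 mm deep, 140 wide, 80 high, fixed to the bench, with a blue front panel. Origin: bench level, middle of the case's front edge. x points into the case (the chassis slides out along -x, home along +x), y to its left side seen from the robot, z up. The chassis slides drag with about 2 N; the last 15 mm before the lock also compress a kick-off spring (4 to 8 N)
- handle_blue (a point): Grip point, 50 mm above the bench, on the handle of the blue front panel; moves with the chassis. The handle is a dark steel D: an upright round bar 12 mm thick, from 18 to 76 mm above the bench, with a leg to the panel at top and bottom. The point lies on the bar's axis, 42 mm before the panel (at home: x = -50 mm, y = 0 of viewer_blue). Axes as those of viewer_blue
- button_blue (a point): Centre of the top of the red round release button, 26 mm across, on the blue viewer's roof: 32 mm behind the front edge, 45 mm right of the middle (x = 32, y = -45 mm of viewer_blue). Top 92 mm above the bench, 12 mm above the roof. Sinks up to 9 mm against a spring (2 to 6 N); the lock lets go after about 6 mm. It dips as the catch passes and springs up when locked and on the way home
- chassis_blue (a joint): How far the blue chassis stands out, m. 0: home, front panel against the case. It locks when pulled past about 0.103 and then rests at about 0.1; end stop at 0.112, so pull to about 0.107. Let go short of that, it is not locked. When the release is pressed the locked chassis jumps back about 20 mm by itself; it is then free to be pushed home by the handle
- chassis_yellow (a joint): The same for a second viewer, alike but for its yellow front panel. It starts fully home (0)

How it is judged:
By the outcome, as a careful person would: the job done as asked, in the order asked, and still so for the second after the job is handed in, with the robot touching nothing.
It also fails if it takes over 48 s, if anything falls off the work surface, if the arm or the gripper's body presses on something with over 40 N, if the wrist force passes 120 N, or if a joint passes its speed limit or range.

## Working session

There is one attempt and no reset: what is moved stays moved. The work goes in short steps, Python scripts to look and compute and a tool call to move; the robot and the scene stay as the last step left them, time stands still between calls to the robot, and variables do not carry over. Pictures are saved under pics/ and viewed, at most 10 in all, crops included, and the job is handed in when it is done.

Besides the shell and the picture viewer there is one more tool, called after ">>>" as name([rows], argument=value, ...), one row to a line, values as JSON. play_rows: Moves the arm, as the interface text tells. Its arguments: {"type":"object","properties":{"steps":{"type":"array","items":{"type":"array","items":{"type":"array","items":{"type":"number"}}}},"force":{"type":"number"}},"required":["steps"]}

```bash
mkdir -p pics; cat > h.py <<'E'
import numpy as np, cv2
from cell import *
from scipy.optimize import least_squares
def proj(c,P):
    P=np.atleast_2d(P); V=np.array(c['view']); p=P@V[:3,:3].T+V[:3,3]
    s=np.c_[p[:,0],-p[:,1]]/(-p[:,2:3]); r2=(s**2).sum(1,keepdims=True)
    s=s*(1+c['k1']*r2); K=np.array(c['intrinsics']); return s@K[:2,:2].T+K[:2,2]
def onplane(c,uv,z):
    f=lambda xy: (proj(c,[xy[0],xy[1],z])-uv).ravel()
    return least_squares(f,[0.6,0]).x
E
python3 - <<'E'
from h import *
o=get_obs();print(o)
ims=[]
for n in ['scene','top']:
    c=read_camera(n); cv2.imwrite(f'pics/{n}0.png',cv2.cvtColor(c['frame'],cv2.COLOR_RGB2BGR))
    print(n,np.round(c['view'],3).tolist(),c['k1'])
    for t in ['viewer_blue','handle_blue','button_blue','chassis_blue','chassis_yellow']:
        for d in silhouettes(n,t)[:3]:
            m=d['pixels'];ys,xs=np.nonzero(m);print(t,round(d['p'],2),d['extent'],xs.mean().round(1),ys.mean().round(1),len(xs))
E
```

```text
{'time_s': 0.0, 'qpos': array([-69.3798845 ,  18.44031856,  -4.01562414,  83.17623753,
         1.29632588,  78.54129148,  -3.26066905]), 'joint_velocities': array([ 0.07320747,  0.1086218 ,  0.02405394,  0.04142261, -0.13604011,
        0.03107246,  0.05722752]), 'effort': array([ 3.09953816e-05, -4.91286063e+01, -4.03533652e-01, -3.12527275e+01,
       -6.38065115e-02,  4.37069067e-02,  1.76980120e-04]), 'tool_pos': array([0.22017299, 0.61097013, 0.22143558]), 'tool_rot': array([-1.79887473e+02,  7.11289970e-03,  1.60189354e+02]), 'force': array([ 0.23193203,  0.22413428, -0.54433727]), 'wrist_torque': array([-0.03785683, -0.01147588,  0.05155536]), 'grasp_force': 0.0, 'grip_width': 0.087031805397106}
scene [[0.668, -0.744, -0.014, -0.407], [0.431, 0.372, 0.822, -0.327], [-0.607, -0.555, 0.569, -0.587], [0.0, 0.0, 0.0, 1.0]] -0.06261076423856496
viewer_blue 0.92 [255.5, 170.7, 363.1, 265.1] 307.4 215.8 5985
handle_blue 0.62 [256.0, 206.4, 325.6, 261.6] 288.5 232.2 2511
button_blue 0.64 [317.3, 203.5, 331.6, 212.9] 324.6 209.1 114
chassis_blue 0.94 [256.7, 207.5, 324.2, 262.0] 288.1 232.6 2584
chassis_yellow 0.86 [190.4, 154.4, 224.0, 198.2] 205.6 177.4 1020
top [[0.017, -1.0, -0.003, -0.045], [0.989, 0.016, 0.149, -0.612], [-0.149, -0.005, 0.989, -0.828], [0.0, 0.0, 0.0, 1.0]] -0.10685212735643326
viewer_blue 0.88 [262.3, 112.6, 332.7, 231.5] 295.6 162.3 6276
handle_blue 0.73 [266.1, 183.0, 333.6, 231.6] 295.5 199.4 1640
button_blue 0.71 [266.6, 114.5, 334.5, 229.6] 295.3 162.3 6212
button_blue 0.64 [317.3, 160.8, 320.8, 174.0] 318.8 166.3 92
chassis_blue 0.85 [263.6, 179.8, 329.0, 233.7] 295.2 199.7 1651
chassis_yellow 0.9 [126.0, 177.2, 198.2, 206.2] 164.0 185.6 749
```

View pics/scene0.png

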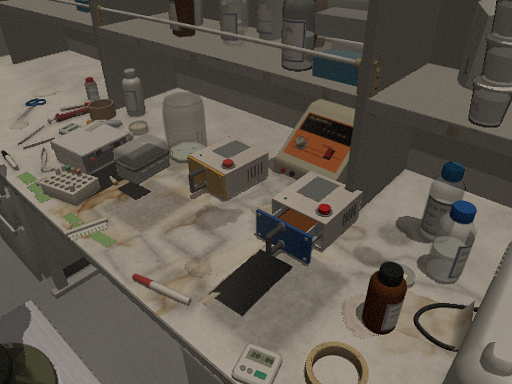

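View pics/top0.png

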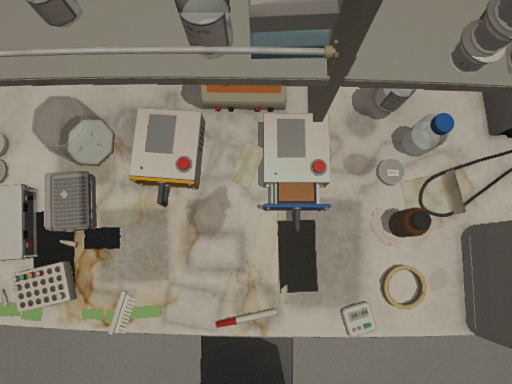

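The scene view shows the blue viewer's panel near (283,235), its button at (324,209) and the yellow viewer on the left at (228,165), shut. The top view shows the blue roof at about (263–330, 113–186), the panel at row 207 and the handle end at (296,228). I'll take upscaled crops to get the corners.

```bash
python3 - <<'E'
import cv2,numpy as np
a=cv2.imread('pics/top0.png')[95:245,240:350]; b=cv2.imread('pics/scene0.png')[165:275,245:370]
a=cv2.resize(a,None,fx=4,fy=4,interpolation=cv2.INTER_CUBIC);b=cv2.resize(b,None,fx=2.8,fy=2.8,interpolation=cv2.INTER_CUBIC)
h=np.zeros((600,a.shape[1]+b.shape[1],3),np.uint8);h[:a.shape[0],:a.shape[1]]=a;h[:b.shape[0],a.shape[1]:]=b
print(a.shape,h.shape);cv2.imwrite('pics/crop.png',h)
E
```

```text
(600, 440, 3) (600, 790, 3)
```

View pics/crop.png

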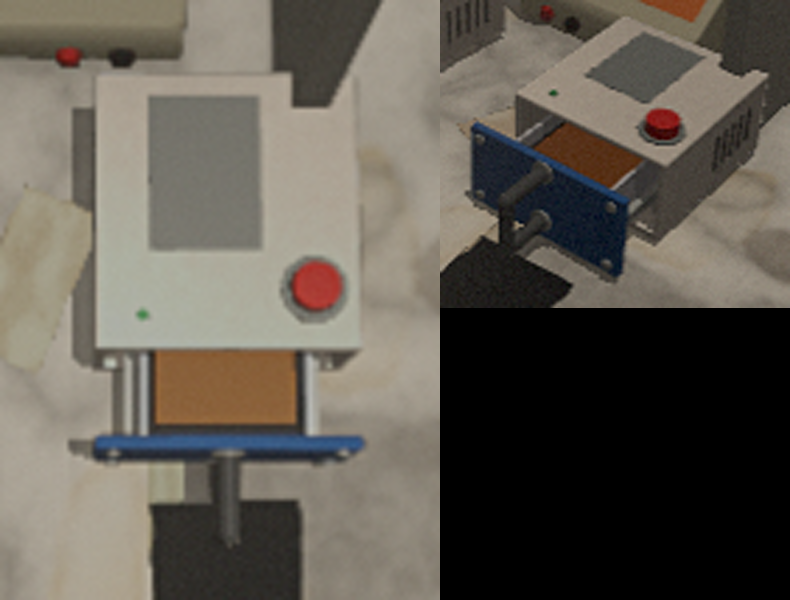

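```bash
cat > fit.py <<'E'
from h import *
cs,ct=read_camera('scene'),read_camera('top')
T=lambda x,y:np.array([240+(x+.5)/4-.5,95+(y+.5)/4-.5]); S=lambda x,y:np.array([245+(x-440+.5)/2.8-.5,165+(y+.5)/2.8-.5])
# (cam, uv, local x,y,z, panel?)
ob=[(ct,T(96,348),0,.07,.08),(ct,T(361,348),0,-.07,.08),(ct,T(97,73),.15,.07,.08),(ct,T(317,285),.032,-.045,.092),
(cs,S(517,95),0,.07,.08),(cs,S(672,165),0,-.07,.08),(cs,S(625,17),.15,.07,.08),(cs,S(768,74),.15,-.07,.08),(cs,S(662,117),.032,-.045,.092)]
hb=[(cs,S(508,197),.072),(ct,T(230,538),.076)]
def W(p,l):
    c,s=np.cos(p[2]),np.sin(p[2]);return [p[0]+c*l[0]-s*l[1],p[1]+s*l[0]+c*l[1],l[2]]
def f(p): return np.concatenate([(proj(o[0],W(p,o[2:]))-o[1]).ravel() for o in ob])
r=least_squares(f,[.6,0,0],x_scale=[.1,.1,.1]);print(r.x,np.degrees(r.x[2]));print(f(r.x).reshape(-1,2).round(1).tolist())
p=r.x
# chassis: panel top corners front
pan=[(ct,T(95,438),1),(ct,T(364,438),-1),(cs,S(473,124),1),(cs,S(628,203),-1)]
def g(q): return np.concatenate([(proj(c,W(p,[-q[0],s*q[1],q[2]]))-uv).ravel() for c,uv,s in pan])
q=least_squares(g,[.06,.07,.08]).x;print('panel x,halfw,h',q,g(q).round(1))
for d in [.03,.035,.04,.045,.05,.055]:
    print(d,[proj(c,W(p,[-.05-d-(.006 if c is ct else 0),0,z])).round(1).tolist() for c,_,z in hb],[u.round(1).tolist() for _,u,_ in hb])
for n,l in [('button',(.032,-.045,.092)),('handle0',(-.05,0,.05))]: print(n,W(p,l))
E
python3 fit.py
```

```text
[ 0.61853155 -0.11848207  0.01788657] 1.0248248005171265
[[0.5, -0.1], [1.3, -0.1], [0.0, -0.4], [0.9, -0.6], [-1.3, -1.0], [-1.8, 0.2], [-0.7, -1.0], [0.5, -0.2], [0.4, 0.3]]
panel x,halfw,h [0.04730692 0.0699035  0.07635035] [0.9 0.3 0.8 0.1 0.4 0.2 0.4 0. ]
0.03 [[[273.1, 232.3]], [[298.2, 223.0]]] [[269.0, 235.0], [297.1, 229.1]]
0.035 [[[271.6, 233.6]], [[298.2, 225.4]]] [[269.0, 235.0], [297.1, 229.1]]
0.04 [[[270.0, 234.8]], [[298.3, 227.9]]] [[269.0, 235.0], [297.1, 229.1]]
0.045 [[[268.4, 236.1]], [[298.3, 230.3]]] [[269.0, 235.0], [297.1, 229.1]]
0.05 [[[266.7, 237.4]], [[298.3, 232.7]]] [[269.0, 235.0], [297.1, 229.1]]
0.055 [[[265.1, 238.7]], [[298.4, 235.2]]] [[269.0, 235.0], [297.1, 229.1]]
button [np.float64(0.6513312800240114), np.float64(-0.1629025359093003), 0.092]
handle0 [np.float64(0.5685395441762378), np.float64(-0.11937635441686434), 0.05]
```

The fit is consistent: residuals are about 1 px, panel half-width is 70 mm, and the chassis stands out about 42 mm. The handle is near (0.526, -0.120), with viewer yaw 1°. I'll turn the tool to yaw 181° and move across.

>>> play_rows([
  [[0,0,0,0,0,-0.121,0.087],[0,0,0,0,0,-0.121,0.087],[0,0,0,0,0,-0.121,0.087],[-0.03,-0.03,0,0,0,0,0.087],[-0.03,-0.03,0,0,0,0,0.087],[-0.03,-0.03,0,0,0,0,0.087],[-0.03,-0.03,0,0,0,0,0.087],[-0.03,-0.03,0,0,0,0,0.087],[-0.03,-0.03,0,0,0,0,0.087],[-0.03,-0.03,0,0,0,0,0.087],[-0.03,-0.03,0,0,0,0,0.087],[0,0,0,0,0,0,0.087]],
])

```text
time_s: 1.9
tool_pos: [0.4706, 0.3686, 0.2228]
tool_rot: [-179.8, 0.2, -179.7]
force: [-0.2, -0.7, 0.7]
grip_width: 0.087
grasp_force: 0.0
```

>>> play_rows([
  [[-0.005,-0.045,0,0,0,-0.012,0.087],[-0.005,-0.045,0,0,0,0,0.087],[-0.005,-0.045,0,0,0,0,0.087],[-0.005,-0.045,0,0,0,0,0.087],[-0.005,-0.045,0,0,0,0,0.087],[-0.005,-0.045,0,0,0,0,0.087],[-0.005,-0.045,0,0,0,0,0.087],[-0.005,-0.045,0,0,0,0,0.087],[-0.005,-0.045,0,0,0,0,0.087],[-0.005,-0.045,0,0,0,0,0.087],[0,-0.038,0,0,0,0,0.087],[0,0,0,0,0,0,0.087]],
])

```text
time_s: 3.1
tool_pos: [0.5274, -0.1176, 0.223]
tool_rot: [-179.8, 0.0, -178.9]
force: [0.3, -0.0, -0.1]
grip_width: 0.0866
grasp_force: 0.0
```

>>> play_rows([
  [[0,-0.002,0.02,0,0,0,0.087],[0,0,0.03,0,0,0,0.087],[0,0,0.03,0,0,0,0.087],[0,0,0.03,0,0,0,0.087],[0,0,0.025,0,0,0,0.087],[0,0,0.025,0,0,0,0.087],[0,0,0.015,0,0,0,0.087],[0,0,0.012,0,0,0,0.087],[0,0,0,0,0,0,0.087],[0,0,0,0,0,0,0.087]],
])

```text
time_s: 4.1
tool_pos: [0.5288, -0.1126, 0.0362]
tool_rot: [-180.0, 0.1, -178.3]
force: [0.2, -1.1, 0.8]
grip_width: 0.087
grasp_force: 0.0
```

```bash
python3 - <<'E'
from h import *
o=get_obs();print(o['tool_pos'],o['force'],o['qpos'].round(1))
c=read_camera('scene');t=read_camera('top')
a=cv2.resize(c['frame'][150:280,210:370],None,fx=2.5,fy=2.5);b=cv2.resize(t['frame'][100:250,230:360],None,fx=2.5,fy=2.5)
h=np.zeros((400,800,3),np.uint8);h[:a.shape[0],:a.shape[1]]=a;h[:b.shape[0],400:400+b.shape[1]]=b
cv2.imwrite('pics/g1.png',h[...,::-1])
E
```

```text
[ 0.52883787 -0.11264563  0.03621333] [ 0.1569033  -1.06484898  0.75308704] [-14.3  16.   26.6 111.2  -8.7  54.8 108.1]
```

View pics/g1.png

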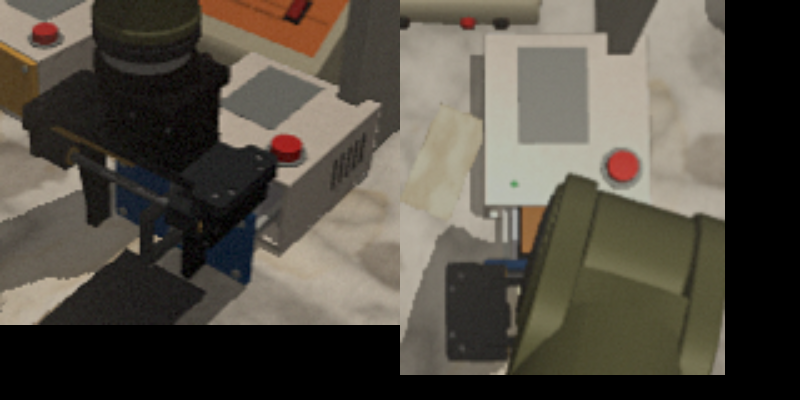

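The bar shows between the open fingers in the left crop at (155,225). The tool is about 7 mm off in y, so I'll correct that and close.

>>> play_rows([
  [[0,-0.006,0,0,0,0.012,0.087],[0,0,0,0,0,0,0.087],[0,0,0,0,0,0,0.05],[0,0,0,0,0,0,0.03],[0,0,0,0,0,0,0],[0,0,0,0,0,0,0],[0,0,0,0,0,0,0],[0,0,0,0,0,0,0],[0,0,0,0,0,0,0],[0,0,0,0,0,0,0]],
], force=30)

```text
time_s: 5.2
tool_pos: [0.5284, -0.1187, 0.0356]
tool_rot: [180.0, 0.0, -179.0]
force: [-0.1, 0.4, 0.6]
grip_width: 0.031
grasp_force: 0.0
```

>>> play_rows([
  [[0,0,0,0,0,0,0],[0,0,0,0,0,0,0],[0,0,0,0,0,0,0],[0,0,0,0,0,0,0],[0,0,0,0,0,0,0]],
], force=30)

```text
time_s: 5.7
tool_pos: [0.5284, -0.1177, 0.0355]
tool_rot: [179.9, -0.0, -179.0]
force: [-0.6, 4.4, 1.7]
grip_width: 0.0112
grasp_force: 29.9
```

>>> play_rows([
  [[0.005,0.001,0,0,0,0,0],[0.01,0,0,0,0,0,0],[0.01,0,0,0,0,0,0],[0.01,0,0,0,0,0,0],[0.01,0,0,0,0,0,0],[0.005,0,0,0,0,0,0],[0,0,0,0,0,0,0]],
])

```text
time_s: 6.4
tool_pos: [0.4786, -0.1183, 0.0356]
tool_rot: [180.0, 0.2, -179.0]
force: [6.3, 2.7, -7.2]
grip_width: 0.0112
grasp_force: 30.1
```

>>> play_rows([
  [[0.005,0,0,0,0,0,0],[0.005,0,0,0,0,0,0],[0.003,0,0,0,0,0,0],[0,0,0,0,0,0,0],[0,0,0,0,0,0,0]],
])

```text
time_s: 6.9
tool_pos: [0.4662, -0.1184, 0.0356]
tool_rot: [180.0, 0.2, -179.0]
force: [7.5, 3.8, -7.0]
grip_width: 0.0111
grasp_force: 30.0
```

```bash
python3 - <<'E'
from h import *
o=get_obs();print(o['tool_pos'],o['force'],o['qpos'].round(1))
c=read_camera('scene')
cv2.imwrite('pics/g2.png',cv2.resize(c['frame'][150:300,190:370],None,fx=4,fy=4,interpolation=cv2.INTER_CUBIC)[...,::-1])
E
```

```text
[ 0.46617976 -0.11841593  0.03558923] [ 7.52705396  3.76691793 -7.02234839] [-14.9   8.7  27.8 119.3  -5.2  52.9 106.7]
```

View pics/g2.png

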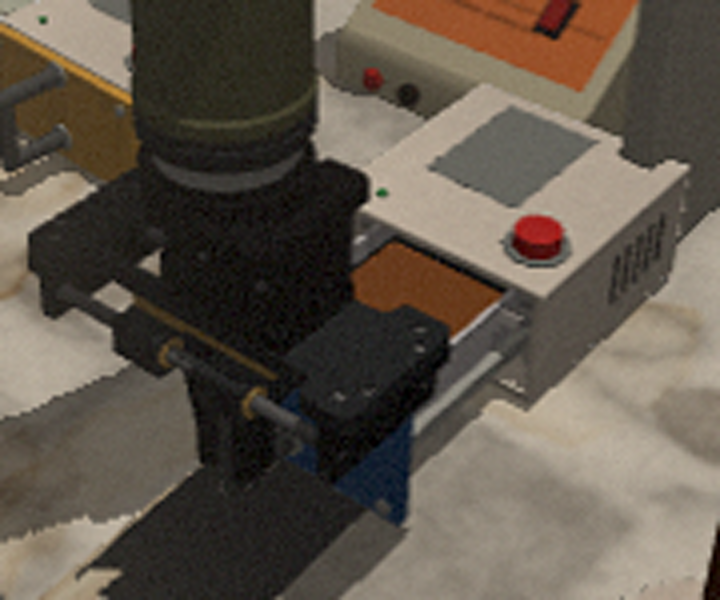

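The chassis has followed to about 0.102 with the bar still gripped, and the button is up at (538,238) in the crop. I'll continue in small steps.

>>> play_rows([
  [[0.002,0,0,0,0,0,0],[0.002,0,0,0,0,0,0],[0,0,0,0,0,0,0],[0,0,0,0,0,0,0]],
])

```text
time_s: 7.35
tool_pos: [0.4628, -0.1185, 0.0356]
tool_rot: [-180.0, 0.3, -179.0]
force: [9.6, 3.1, -8.8]
grip_width: 0.0111
grasp_force: 30.0
```

>>> play_rows([
  [[0.002,0,0,0,0,0,0],[0,0,0,0,0,0,0],[0,0,0,0,0,0,0]],
])

```text
time_s: 7.65
tool_pos: [0.4609, -0.1185, 0.0356]
tool_rot: [-180.0, 0.3, -179.0]
force: [8.7, 3.6, -9.8]
grip_width: 0.011
grasp_force: 30.0
```

>>> play_rows([
  [[-0.002,0,0,0,0,0,0],[-0.002,0,0,0,0,0,0],[-0.002,0,0,0,0,0,0],[-0.002,0,0,0,0,0,0],[0,0,0,0,0,0,0],[0,0,0,0,0,0,0]],
])

```text
time_s: 8.25
tool_pos: [0.468, -0.1184, 0.0356]
tool_rot: [180.0, 0.2, -179.0]
force: [6.9, 3.7, -7.3]
grip_width: 0.0112
grasp_force: 30.0
```

>>> play_rows([
  [[-0.002,0,0,0,0,0,0],[0,0,0,0,0,0,0],[0,0,0,0,0,0,0]],
])

```text
time_s: 8.55
tool_pos: [0.4698, -0.1184, 0.0356]
tool_rot: [180.0, 0.2, -179.0]
force: [5.6, 4.4, -6.1]
grip_width: 0.0111
grasp_force: 30.1
```

It isn't holding yet, so my extension estimate reads a little high. I'll pull further and watch the force for the stop.

>>> play_rows([
  [[0.004,0,0,0,0,0,0],[0.004,0,0,0,0,0,0],[0.002,0,0,0,0,0,0],[0.001,0,0,0,0,0,0],[0.001,0,0,0,0,0,0],[0,0,0,0,0,0,0],[0,0,0,0,0,0,0]],
])

```text
time_s: 9.25
tool_pos: [0.4608, -0.1185, 0.0357]
tool_rot: [-180.0, 0.5, -179.0]
force: [14.9, 3.0, -16.1]
grip_width: 0.0109
grasp_force: 30.0
```

>>> play_rows([
  [[-0.004,0,0,0,0,0,0],[-0.004,0,0,0,0,0,0],[-0.004,0,0,0,0,0,0],[-0.002,0,0,0,0,0,0],[-0.001,0,0,0,0,0,0],[0,0,0,0,0,0,0]],
])

```text
time_s: 9.85
tool_pos: [0.4727, -0.1183, 0.0356]
tool_rot: [180.0, 0.1, -179.0]
force: [4.8, 3.8, -5.0]
grip_width: 0.0109
grasp_force: 30.1
```

>>> play_rows([
  [[-0.002,0,0,0,0,0,0],[-0.001,0,0,0,0,0,0],[0,0,0,0,0,0,0],[0,0,0,0,0,0,0]],
])

```text
time_s: 10.25
tool_pos: [0.4734, -0.1183, 0.0355]
tool_rot: [179.9, -0.2, -179.0]
force: [-2.6, 4.5, 3.8]
grip_width: 0.0108
grasp_force: 30.1
```

The force reversed near 0.4734, so it is locked. I'll ease off, open, and lift clear.

>>> play_rows([
  [[0.001,0,0,0,0,0,0],[0,0,0,0,0,0,0.03],[0,0,0,0,0,0,0.05],[0,0,0,0,0,0,0.06],[0,0,0,0,0,0,0.06],[0,0,0,0,0,0,0.06],[0,0,-0.02,0,0,0,0.06],[0,0,-0.03,0,0,0,0.06],[0,0,-0.03,0,0,0,0.06],[0,0,-0.03,0,0,0,0.06],[0.02,0,-0.03,0,0,0,0.06],[0,0,0,0,0,0,0]],
])

```text
time_s: 11.45
tool_pos: [0.4555, -0.12, 0.1795]
tool_rot: [180.0, 0.4, -179.1]
force: [-0.1, 0.2, -1.7]
grip_width: 0.057
grasp_force: 0.0
```

```bash
python3 - <<'E'
from h import *
o=get_obs();print(o['tool_pos'],o['force'],o['qpos'].round(1),o['grip_width'])
c=read_camera('scene');t=read_camera('top')
for n in ['scene','top']:
  for k in ['button_blue','chassis_yellow']:
    for d in silhouettes(n,k)[:2]:
        ys,xs=np.nonzero(d['pixels']);print(n,k,round(d['p'],2),d['extent'],xs.mean().round(1),ys.mean().round(1))
a=cv2.resize(c['frame'][40:300,180:450],None,fx=1.6,fy=1.6);b=cv2.resize(t['frame'][30:290,230:460],None,fx=1.6,fy=1.6)
h=np.zeros((420,800,3),np.uint8);h[:a.shape[0],:a.shape[1]]=a;h[:b.shape[0],432:432+b.shape[1]]=b
cv2.imwrite('pics/g3.png',h[...,::-1])
E
```

```text
[ 0.4555002  -0.12004033  0.17952687] [-0.14895901  0.18082843 -1.7354034 ] [-16.8  -3.4  27.6 112.1   1.6  70.5 101.2] 0.05703519847996076
scene button_blue 0.4 [319.3, 201.5, 331.9, 213.2] 325.4 209.0
scene chassis_yellow 0.98 [193.2, 165.4, 220.8, 199.3] 204.0 180.4
top button_blue 0.55 [313.6, 162.1, 323.0, 174.8] 318.9 166.9
top chassis_yellow 0.8 [126.3, 176.1, 198.3, 206.2] 164.0 185.6
top chassis_yellow 0.7 [264.5, 183.3, 324.3, 248.2] 293.8 209.4
```

View pics/g3.png

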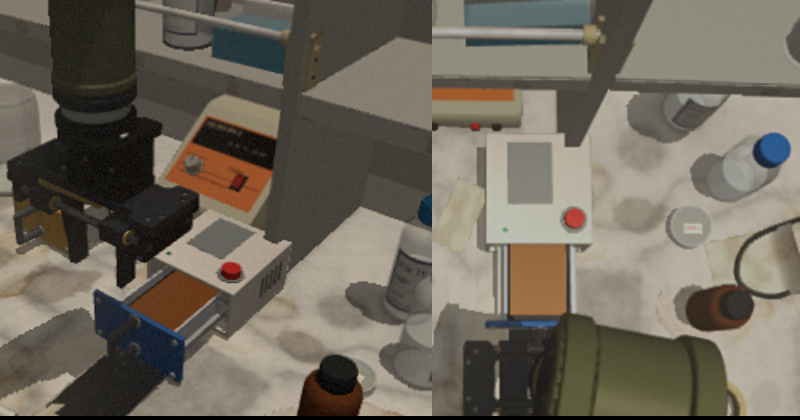

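The chassis is fully out and holding alone, the button is up at crop (574,217), the gripper is clear and the yellow viewer is shut. Next I'll go over the button with the fingers closed.

>>> play_rows([
  [[-0.028,-0.007,0,0,0,0,0],[-0.028,-0.007,0,0,0,0,0],[-0.028,-0.007,0,0,0,0,0],[-0.028,-0.007,0,0,0,0,0],[-0.028,-0.006,0,0,0,0,0],[-0.028,-0.006,0,0,0,0,0],[-0.028,-0.006,0,0,0,0,0],[0,0,0.02,0,0,0,0],[0,0,0.02,0,0,0,0],[0,0,0.015,0,0,0,0],[0,0,0,0,0,0,0],[0,0,0,0,0,0,0]],
])

```text
time_s: 12.95
tool_pos: [0.651, -0.1616, 0.1202]
tool_rot: [-180.0, -0.0, -179.0]
force: [0.1, 0.1, 0.7]
grip_width: 0.0007
grasp_force: 0.0
```

```bash
python3 - <<'E'
from h import *
o=get_obs();print(o['tool_pos'],o['force'],o['grip_width'])
c=read_camera('scene');t=read_camera('top')
print('button from top',onplane(t,[318.9,166.7],.089),'scene',onplane(c,[325.0,209],.088))
print(proj(c,o['tool_pos']))
cv2.imwrite('pics/g4.png',cv2.resize(c['frame'][120:270,230:400],None,fx=4,fy=4,interpolation=cv2.INTER_CUBIC)[...,::-1])
E
```

```text
[ 0.65097827 -0.16158     0.12019397] [0.13872611 0.07673428 0.73424264] 0.0006940794646530617
button from top [ 0.64896794 -0.16155048] scene [ 0.65036082 -0.16541303]
[[324.97267425 195.36698401]]
```

View pics/g4.png

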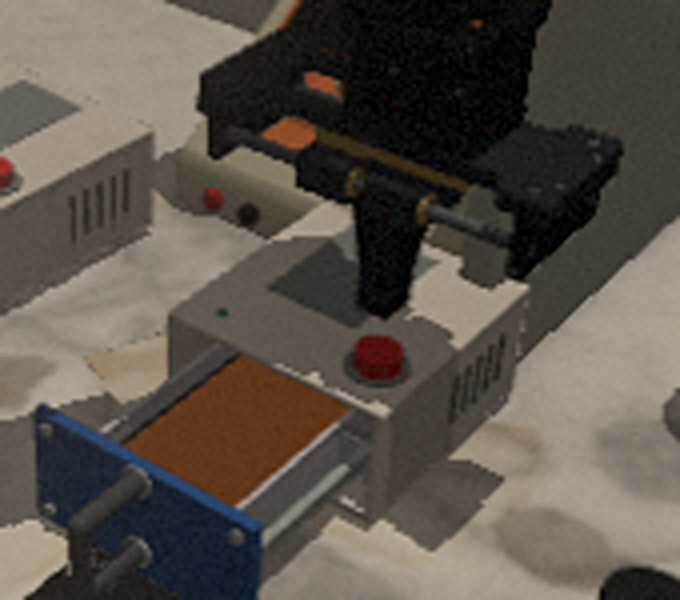

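The closed fingertips sit right above the button at crop (378,355), and the chassis is still out. I'll press down about 8 mm past contact.

>>> play_rows([
  [[0,-0.001,0.015,0,0,0,0],[0,0,0.01,0,0,0,0],[0,0,0.004,0,0,0,0],[0,0,0.003,0,0,0,0],[0,0,0.003,0,0,0,0],[0,0,0.001,0,0,0,0],[0,0,0,0,0,0,0],[0,0,0,0,0,0,0],[0,0,0,0,0,0,0]],
])

```text
time_s: 13.95
tool_pos: [0.6509, -0.1626, 0.0846]
tool_rot: [180.0, -0.0, -179.0]
force: [-3.4, 0.3, 4.4]
grip_width: 0.0006
grasp_force: 2.3
```

```bash
python3 - <<'E'
from h import *
c=read_camera('scene');print(get_obs()['tool_pos'])
cv2.imwrite('pics/g5.png',cv2.resize(c['frame'][120:270,230:400],None,fx=3,fy=3,interpolation=cv2.INTER_CUBIC)[...,::-1])
E
```

```text
[ 0.65099551 -0.16259957  0.08468873]
```

View pics/g5.png

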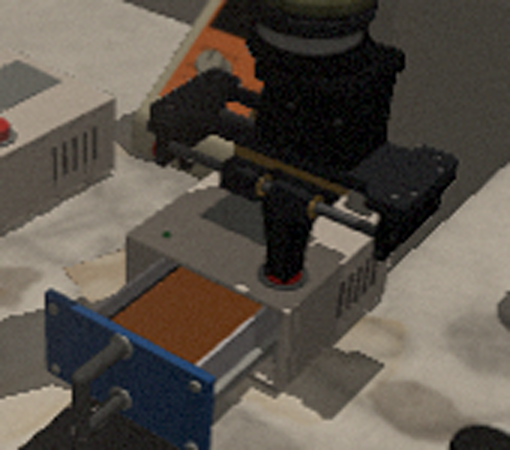

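The panel's left corner moved about 6 px inwards, so the lock has let go and the chassis jumped back. I'll lift and return to the handle with the fingers opening.

>>> play_rows([
  [[0,0,-0.015,0,0,0,0],[0,0,-0.04,0,0,0,0],[0,0,-0.04,0,0,0,0.087],[0.026,0.007,0,0,0,0,0.087],[0.026,0.008,0,0,0,0,0.087],[0.026,0.008,0,0,0,0,0.087],[0.026,0.008,0,0,0,0,0.087],[0.027,0.008,0,0,0,0,0.087],[0.027,0.008,0,0,0,0,0.087],[0,0,0,0,0,0,0.087],[0,0,0,0,0,0,0.087]],
])

```text
time_s: 15.1
tool_pos: [0.4933, -0.1183, 0.1806]
tool_rot: [180.0, 0.2, -179.0]
force: [0.6, -0.5, 0.5]
grip_width: 0.0645
grasp_force: 0.0
```

```bash
python3 - <<'E'
from h import *
o=get_obs();print(o['tool_pos'],o['force'],o['grip_width'])
c=read_camera('scene');print(proj(c,[.492,-.118,.07]),proj(c,[.492,-.118,.03]))
cv2.imwrite('pics/g6.png',cv2.resize(c['frame'][120:270,230:400],None,fx=3,fy=3,interpolation=cv2.INTER_CUBIC)[...,::-1])
E
```

```text
[ 0.49332871 -0.11828731  0.18063728] [ 0.61326875 -0.45887078  0.53510965] 0.06450961306219695
[[256.80883015 244.63856966]] [[256.95887868 259.84379692]]
```

View pics/g6.png

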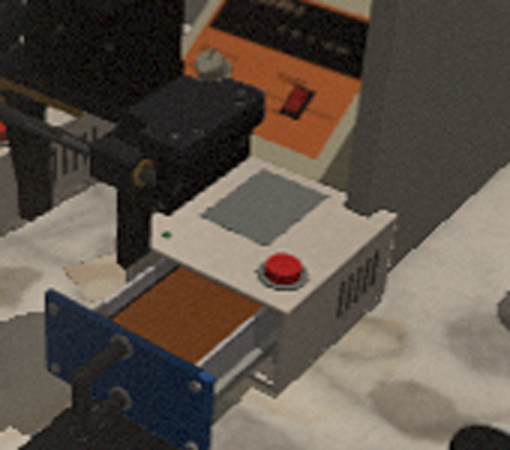

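The projected bar point falls at crop (80,374), right on the bar, and the button is up again. I'll descend and grip.

>>> play_rows([
  [[0,0,0.025,0,0,0,0.087],[0,0,0.025,0,0,0,0.087],[0,0,0.025,0,0,0,0.087],[0,0,0.025,0,0,0,0.087],[0,0,0.025,0,0,0,0.087],[0,0,0.02,0,0,0,0.087],[0,0,0,0,0,0,0.087]],
])

```text
time_s: 15.85
tool_pos: [0.4912, -0.1186, 0.032]
tool_rot: [-179.9, -0.3, -179.0]
force: [-0.5, 0.3, 0.8]
grip_width: 0.087
grasp_force: 0.0
```

>>> play_rows([
  [[0,0.001,-0.003,0,0,0,0.04],[0,0,0,0,0,0,0],[0,0,0,0,0,0,0],[0,0,0,0,0,0,0],[0,0,0,0,0,0,0],[0,0,0,0,0,0,0],[0,0,0,0,0,0,0],[0,0,0,0,0,0,0],[0,0,0,0,0,0,0],[0,0,0,0,0,0,0],[0,0,0,0,0,0,0]],
], force=30)

```text
time_s: 16.95
tool_pos: [0.4924, -0.118, 0.0375]
tool_rot: [-179.9, 0.0, -179.0]
force: [0.7, -1.7, -0.7]
grip_width: 0.011
grasp_force: 30.0
```

>>> play_rows([
  [[-0.005,0,0,0,0,0,0],[-0.01,0,0,0,0,0,0],[-0.01,0,0,0,0,0,0],[-0.01,0,0,0,0,0,0],[-0.01,0,0,0,0,0,0],[-0.01,0,0,0,0,0,0],[-0.01,0,0,0,0,0,0],[-0.005,0,0,0,0,0,0],[-0.003,0,0,0,0,0,0],[0,0,0,0,0,0,0]],
])

```text
time_s: 17.95
tool_pos: [0.5669, -0.1171, 0.0376]
tool_rot: [-179.9, 0.1, -179.0]
force: [-0.0, -4.8, -0.5]
grip_width: 0.011
grasp_force: 30.0
```

>>> play_rows([
  [[-0.002,0,0,0,0,0,0],[-0.002,0,0,0,0,0,0],[-0.002,0,0,0,0,0,0],[-0.002,0,0,0,0,0,0],[0,0,0,0,0,0,0],[0,0,0,0,0,0,0]],
])

```text
time_s: 18.55
tool_pos: [0.5727, -0.117, 0.0375]
tool_rot: [-180.0, -0.1, -179.0]
force: [-4.7, -5.2, 3.8]
grip_width: 0.011
grasp_force: 30.0
```

Contact is starting, so I'll push a little further to seat it.

>>> play_rows([
  [[-0.002,0,0,0,0,0,0],[-0.002,0,0,0,0,0,0],[0,0,0,0,0,0,0],[0,0,0,0,0,0,0]],
])

```text
time_s: 18.95
tool_pos: [0.5727, -0.117, 0.0374]
tool_rot: [180.0, -0.6, -179.1]
force: [-15.2, -3.5, 12.6]
grip_width: 0.0107
grasp_force: 30.0
```

>>> play_rows([
  [[0.002,0,0,0,0,0,0],[0,0,0,0,0,0,0.03],[0,0,0,0,0,0,0.06],[0,0,0,0,0,0,0.06],[0,0,0,0,0,0,0.06],[0,0,0,0,0,0,0.06],[0,0,-0.02,0,0,0,0.06],[0,0,-0.03,0,0,0,0.06],[0,0,-0.04,0,0,0,0.06],[0,0,-0.04,0,0,0,0.06],[0.05,0,-0.01,0,0,0,0.06],[0.04,0,0,0,0,0,0.06]],
])

```text
time_s: 20.15
tool_pos: [0.4868, -0.118, 0.1795]
tool_rot: [-179.9, 0.2, -179.0]
force: [-0.8, 0.6, -0.1]
grip_width: 0.0601
grasp_force: 0.0
```

```bash
python3 - <<'E'
from h import *
o=get_obs();print(o['tool_pos'],o['force'],o['grip_width'])
c=read_camera('scene')
cv2.imwrite('pics/g7.png',cv2.resize(c['frame'][120:270,180:380],None,fx=4,fy=4,interpolation=cv2.INTER_CUBIC)[...,::-1])
E
```

```text
[ 0.48684389 -0.11796787  0.17949521] [-0.80552028  0.59847142 -0.13638543] 0.060074971857519685
```

View pics/g7.png

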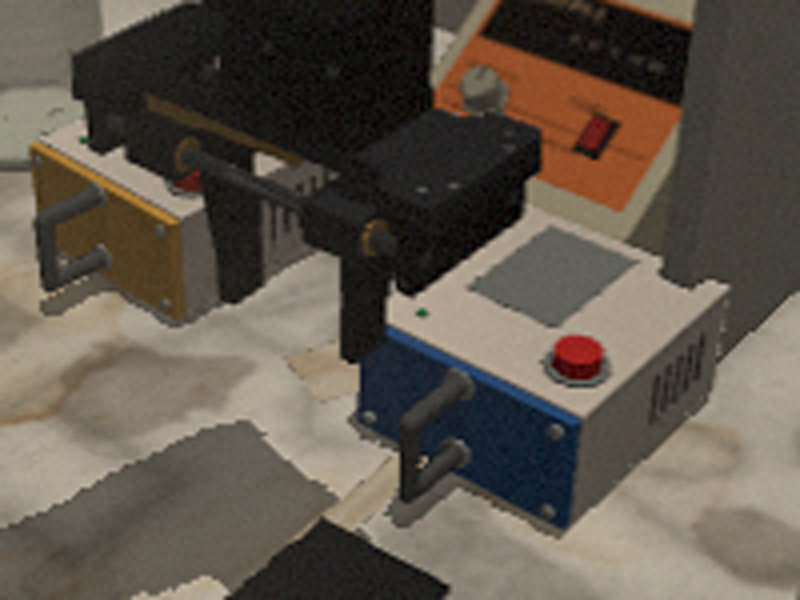

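The blue panel, around (470,430), is flush against the case, the yellow viewer is shut and the gripper is clear of everything.

```bash
python3 -c "from cell import *; print(sign_off())"
```

```text
the job is handed in; nothing more can be done
None
```

I pulled the blue chassis out until it locked and let go of it, then pressed the red release and pushed the chassis fully home; the yellow viewer stayed shut, and I handed the job in at about 20 s (limit 48 s).

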